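# Set up the ring mandrel in its bench stand

### The job

Get the bench ready for rounding a ring: draw the smooth tapered steel ring mandrel up out of the wooden tool rack and stand it upright, foot down, in the empty square wooden bench stand, with its foot all the way down on the bottom of the well, then let go. Leave the ball-ended punch and the wooden-handled file standing in the rack as they are.

Things in the scene. Friction and masses are not known exactly. Their poses are not given: they have to be found in the camera images.
- mandrel: Ring mandrel: loose bare steel bar, 170 mm long, 0.2-0.4 kg, upright in one of the rack's 3 holes, foot 10 mm above the table. Origin: centre of its flat foot; z along the bar to the slim tip; round, yaw means nothing. Up to 60 mm a straight shank, diameter 22 mm; then a smooth cone from 26 mm down to 14 mm diameter at 168 mm (about 17 mm at 140 mm, a good grip), blunt tip.
- punch: Doming punch, stays in the rack: straight steel bar, diameter 22 mm, with a 32 mm ball on top, 146 mm long. Origin: centre of its foot, z up. The rack: fixed brown wooden block 240 x 60 mm, 60 mm high, three 28 mm holes in a row along its middle, 80 mm apart, 50 mm deep; on the left or right half of the bench, its row within 20 degrees of the y direction.
- file: File, stays in the rack: round dark steel, diameter 22 mm, with a swelling light wooden handle (up to 30 mm) from 72 to 160 mm above its foot. Origin: centre of its foot, z up. Nothing stands beside the tools on the rack's two long sides, so there is room to grip across the row; neighbours in the row are 80 mm away.
- socket (a point): Mouth of the bench stand: fixed pale wooden block 90 x 90 mm, 70 mm high, on the other half of the bench. Point: centre of its one square hole, level with its top, z up, x and y along its sides. The 60 mm square mouth narrows as a 45 degree funnel over 15 mm to a 30 mm square well; its flat floor is 55 mm below the point (15 mm above the table).

How it is judged:
On the way:
1. the mandrel is drawn up clear of the rack: its foot is over 65 mm above the table and it is still upright to within 25 degrees (height (world z) of mandrel above 0.065 m and angle between mandrel's own z axis and vertical below 0.436 rad), for 0.1 s.
At the end, for the whole second after the job is handed in: Mandrel foot down in the stand: foot within 12 mm of the well's axis and at least 48 mm below the mouth (floor at 55 mm), upright within 15 degrees, at rest. Punch and file stand in the rack, feet within 30 mm of their start, upright within 15 degrees (horizontal distance between mandrel and socket below 0.012 m and z of mandrel in the frame of socket below -0.048 m and angle between each of mandrel, punch, file's own z axis and vertical below 0.26 rad and linear speed of mandrel below 0.03 m/s and distance of each of punch, file from where it was at the start of the episode below 0.03 m); the robot touches nothing.
It fails at once if the punch is pulled up or out of place by more than 30 mm or tipped by more than 15 degrees (distance of punch from where it was at the start of the episode above 0.03 m or angle between punch's own z axis and vertical above 0.26 rad).
It fails at once if the file is pulled up or out of place by more than 30 mm or tipped by more than 15 degrees (distance of file from where it was at the start of the episode above 0.03 m or angle between file's own z axis and vertical above 0.26 rad).
It also fails if it takes over 48 s, if anything falls off the work surface, if the arm or the gripper's body presses on something with over 40 N, if the wrist force passes 120 N, or if a joint passes its speed limit or range.

### The arm

A 6-joint arm with a two-finger parallel gripper is mounted at the origin on the work surface. World frame = base frame: x ahead of the robot, y to its left, z up, the work surface at z = 0. Lengths are in m, angles in rad, forces in N, time in s.
With the tool pointing down it reaches from about 0.3 to 0.875 m from the base axis. Payload 6.4 kg.
Tool frame: the origin (TCP) lies midway between the tips of the shut fingers; the grasp point (between the pads) lies ctrl.grip_depth behind it (ctrl.grip_depth is the distance from the TCP to the grasp point, in m); x points along the fingers, y is the direction in which the jaws open and shut, and the axes are right-handed (so a half turn about x gives the same grasp; the last joint's range is limited). The gripper opens to 85 mm and grips with 20 to 120 N. Pads are 22 mm wide; open, the fingers measure 114 mm over their backs; the gripper's body (76 mm by 85 mm) begins 54 mm behind the grasp point. The pads swing forward as they close: fully open they stand 13 mm farther back than shut.
Start: joints at [-1.306, 0.181, 1.607, -0, 1.354, -0.206], TCP at [0.261, -0.512, 0.231] pointing down, gripper open.
Joint ranges: [-2.99, 2.99], [-0.89, 2.07], [0.3, 2.58], [-1.14, 4.28], [0, 2.63], [-3.12, 3.12]. Speed limits (rad/s): [2.57, 2.57, 3.01, 3.14, 3.14, 3.14].

### API

Orientations are given as a unit quaternion [w, x, y, z].
In Python, from bench import ctrl gives the robot as it stands.
- The arm moves only by the shell command python3 -m creep 'ROWS'. ROWS is text: rows parted by semicolons, each of 7 numbers parted by spaces: the opening, from 0 (shut) to 1 (fully open), then the shift along the tool's x, y, z in cm, then the turn, a rotation vector about the tool's x, y, z in rad. In form: claw x y z ax ay az; .... A call has 1 to 10 rows; each row shifts and turns the pose as measured when the row begins, along the tool's axes as they then stand; what a row does not reach is not made up. A row lasts 1/8 s, in which the tool goes at most 62.5 mm and 10.7 degrees, less where a joint would pass 70% of its speed; a pose out of reach is approached as far as the arm can. A call with a gripper value outside its range is refused whole. The fingers move at their own pace and stop on an object; the grip force is fixed at half the most. Time passes only in rows, so rows that do not move let the fingers close. It gives the time, the measured TCP pose, the force and the opening at its end, in the units of the state.
- ctrl.get_obs(): the state, without advancing time (a new reading comes with each control period).
- ctrl.camera(name): name is "side" or "top" or "wrist"; returns (picture, depth): 480x640x3 uint8, blue, green, red; 480x640 float32, m along the optical axis (not along the pixel's ray), 0 where there is no reading.
- ctrl.calibration(name): a dict with "mtx" (3x3 intrinsics, pixels), "R" (3x3) and "t" (3): a world point X has camera coordinates R X + t; the wrist camera has in their place "tool_from_camera" (4x4, takes a point from camera to tool coordinates, whose origin is the TCP and whose axes are the tool frame's). Camera axes: x right, y down, z forward; pixel columns grow to the right and rows downward; lengths in m; the calibration is good to about 2 mm. A picture is of the moment at which its call begins: read the wrist's pose just before it. calibration takes no time and is no camera call.
- ctrl.hand_in(): hands the job in, once; it reports no verdict.
Trained networks look in the newest picture that a camera, given by its name, has taken for a name from the list of things; names that differ only in an ending like _2 or _b are one class to them, and where a whole thing is asked for, a point or a joint stands for the part that bears it (a point fixed in the world has none). Each returns a list of dicts, best first, with "confidence" (0 to 1); they miss things now and then, are a little off and sometimes report something else, mostly with a low value. They report only what shows in the picture. A call takes as long as a camera call.
- ctrl.find_in(query, camera): "rect" ([left, top, right, bottom] in pixels, round what is visible of it).
The state is a dict: "time_s": time; "q": joint angles; "dq": joint speeds; "joint_efforts": joint torques, N m; "eef_pos": TCP position; "eef_rot": TCP orientation; "wrist_force": force on the tool from outside, world axes, zero at the start; "torque": the same for the moment, N m; "opening": opening from 0.0 (shut) to 1.0 (fully open).
Only numpy, scipy, OpenCV 4.12 (cv2) and the standard library are available. Lean on these libraries where they do the work, as an engineer would, in place of code of your own. Each camera call takes 0.05 s, during which the arm holds its last target.

## Working session

There is one attempt and no reset: what is moved stays moved. The work goes in short steps, Python scripts to look and compute and a shell command to move; the robot and the scene stay as the last step left them, time stands still between calls to the robot, and variables do not carry over. Pictures are saved under pics/ and viewed, and the job is handed in when it is done.

```bash
ls; mkdir -p pics
cat > h.py <<'E'
import numpy as np,cv2
from bench import ctrl
from scipy.spatial.transform import Rotation as R
def cloud(name,depth):
    c=ctrl.calibration(name);K=np.array(c['mtx']);
    v,u=np.mgrid[0:480,0:640];d=depth
    P=np.stack([(u-K[0,2])/K[0,0]*d,(v-K[1,2])/K[1,1]*d,d],-1)
    if 'R' in c: return (P-np.array(c['t']).ravel())@np.array(c['R'])
    o=ctrl.get_obs();T=np.array(c['tool_from_camera']);q=o['eef_rot']
    Rt=R.from_quat([q[1],q[2],q[3],q[0]]).as_matrix()
    return (P@T[:3,:3].T+T[:3,3])@Rt.T+np.array(o['eef_pos'])
E
python3 - <<'E'
from h import *
o=ctrl.get_obs();print(o, ctrl.grip_depth)
for n in ['side','top']:
    p,d=ctrl.camera(n);cv2.imwrite(f'pics/{n}0.png',p);np.save(f'{n}0.npy',d)
    for q in ['mandrel','punch','file','socket']:
        print(n,q,[(np.round(r['rect']),round(r['confidence'],2)) for r in ctrl.find_in(q,n)][:3])
E
```

```text
pics
{'time_s': 0.0, 'q': array([-1.30630880e+00,  1.81547756e-01,  1.60796890e+00, -6.38609482e-06,
        1.35376586e+00, -2.06307833e-01]), 'dq': array([ 5.21932992e-04,  7.35461032e-05,  5.35413268e-04,  4.07766622e-04,
       -7.55312423e-07, -1.85600425e-03]), 'joint_efforts': array([ 6.79294044e-04, -4.44866788e+01, -3.51336086e+01, -2.73715905e-04,
        8.90752883e-03,  9.72942260e-07]), 'eef_pos': array([ 0.26068731, -0.51192354,  0.23039925]), 'eef_rot': array([-0.16432159, -0.68758601, -0.16551587,  0.68762518]), 'wrist_force': array([-0.09707586, -0.64206928, -0.39413984]), 'torque': array([-0.01394864, -0.04084643, -0.03253585]), 'opening': 1.000157868692967} 0.0187
side mandrel [(array([263., 284., 282., 352.]), 0.92)]
side punch [(array([221., 339., 247., 396.]), 0.71)]
side file [(array([290., 252., 310., 313.]), 0.79), (array([319., 163., 372., 223.]), 0.39)]
side socket [(array([322., 166., 371., 221.]), 0.62), (array([261., 286., 279., 351.]), 0.35)]
top mandrel [(array([163., 208., 200., 228.]), 0.95)]
top punch [(array([109., 190., 151., 217.]), 0.94)]
top file [(array([220., 215., 251., 240.]), 0.56)]
top socket [(array([391., 193., 468., 266.]), 0.69)]
```

View pics/side0.png

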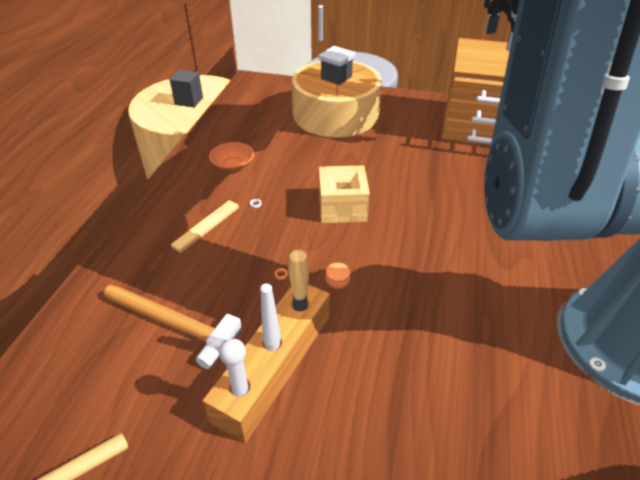

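View pics/top0.png

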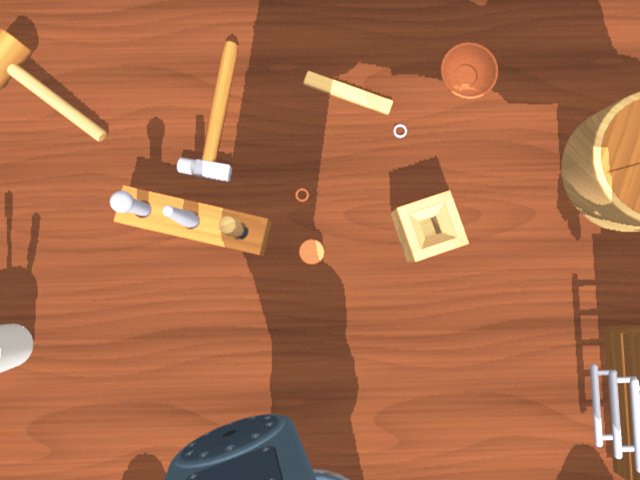

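Run:
```python
from h import *
P=cloud('top',np.load('top0.npy'));d=np.load('top0.npy')
def st(m,n):
    q=P[m];print(n,len(q),q.min(0).round(4),q.max(0).round(4),np.median(q,0).round(4))
for n,(l,t,r,b) in dict(mandrel=(155,200,210,235),punch=(105,185,155,222),file=(212,208,258,245)).items():
    m=np.zeros(d.shape,bool);m[t:b,l:r]=1;m&=(d>0)
    mm=m&(P[...,2]>0.075);st(mm,n)
    z=P[...,2]
    for a in np.arange(.08,.19,.02):
        k=mm&(z>a)&(z<a+.02)
        if k.sum()>3: print('  z',round(a,2),k.sum(),P[k].mean(0).round(4),P[k].min(0).round(3),P[k].max(0).round(3))
m=np.zeros(d.shape,bool);m[185:275,385:475]=1;m&=d>0
mm=m&(abs(P[...,2]-.07)<.004);st(mm,'sock top')
import cv2
u,v=np.where(mm)[::-1]
xy=P[mm][:,:2].astype(np.float32);print(cv2.minAreaRect(xy*1000))
mm=m&(P[...,2]<.03)&(P[...,2]>.008);st(mm,'floor')
m=np.zeros(d.shape,bool);m[150:300,60:300]=1;mm=m&(abs(P[...,2]-.06)<.005);print(cv2.minAreaRect(P[mm][:,:2].astype(np.float32)*1000))
```

```text
mandrel 436 [0.5209 0.1718 0.075 ] [0.5453 0.1906 0.1821] [0.5309 0.1781 0.1356]
  z 0.08 75 [0.5302 0.1768 0.0894] [0.522 0.172 0.08 ] [0.545 0.189 0.1  ]
  z 0.1 72 [0.5307 0.1773 0.1096] [0.523 0.173 0.1  ] [0.544 0.189 0.12 ]
  z 0.12 68 [0.5309 0.1781 0.13  ] [0.524 0.174 0.12 ] [0.543 0.187 0.14 ]
  z 0.14 69 [0.5315 0.1786 0.15  ] [0.525 0.175 0.14 ] [0.542 0.188 0.16 ]
  z 0.16 119 [0.5325 0.1819 0.1741] [0.526 0.176 0.16 ] [0.541 0.191 0.18 ]
  z 0.18 17 [0.5335 0.1842 0.1805] [0.529 0.179 0.18 ] [0.538 0.188 0.182]
punch 589 [0.5379 0.2455 0.075 ] [0.5684 0.277  0.1579] [0.5508 0.2551 0.1471]
  z 0.08 74 [0.5505 0.2539 0.0897] [0.543 0.251 0.08 ] [0.562 0.264 0.1  ]
  z 0.1 74 [0.5502 0.254  0.11  ] [0.543 0.251 0.1  ] [0.563 0.264 0.119]
  z 0.12 31 [0.5492 0.2509 0.1332] [0.538 0.246 0.12 ] [0.568 0.259 0.14 ]
  z 0.14 396 [0.5521 0.2585 0.15  ] [0.538 0.246 0.14 ] [0.568 0.277 0.158]
file 419 [0.4999 0.092  0.0759] [0.5276 0.1176 0.1715] [0.5117 0.1018 0.1647]
  z 0.08 21 [0.509  0.0996 0.0851] [0.503 0.096 0.08 ] [0.518 0.108 0.099]
  z 0.1 15 [0.5096 0.0964 0.1113] [0.502 0.094 0.102] [0.519 0.102 0.12 ]
  z 0.12 35 [0.5103 0.0963 0.134 ] [0.5   0.092 0.121] [0.528 0.111 0.139]
  z 0.14 93 [0.5091 0.099  0.1499] [0.5   0.093 0.14 ] [0.527 0.114 0.16 ]
  z 0.16 247 [0.5134 0.1058 0.167 ] [0.502 0.095 0.16 ] [0.525 0.118 0.172]
sock top 2030 [ 0.4588 -0.2586  0.066 ] [ 0.5694 -0.1478  0.0736] [ 0.5144 -0.2029  0.069 ]
((514.0975952148438, -202.67483520507812), (89.70560455322266, 90.93787384033203), 17.178997039794922)
floor 390 [ 0.458  -0.2218  0.0082] [ 0.5437 -0.1462  0.0299] [ 0.5138 -0.203   0.0151]
((533.5626831054688, 184.4036865234375), (240.6269073486328, 60.05562973022461), 75.6882095336914)
```

The side and top pictures show the mandrel as the middle tool (side 263–282, 284–352; top tip ~167,212). The punch is at the left end (top ~122,202), the file at the right end (top ~232,226), and the stand is at top ~430,227. The detections agree with the pictures. The cloud puts the mandrel at (0.5335, 0.184), upright, and the well at (0.514, -0.2027) with a yaw of 17°.

```bash
cat > go.py <<'E'
import sys
from h import *
# args x y z [jaw angle deg, world]: prints remaining shift in tool axes (cm) and turn (tool rotvec)
def go(x,y,z,jaw=None):
    o=ctrl.get_obs();q=o['eef_rot'];M=R.from_quat([q[1],q[2],q[3],q[0]]).as_matrix()
    d=np.array([x,y,z])-o['eef_pos']
    print('t',round(o['time_s'],2),'pos',o['eef_pos'].round(4),'open',round(o['opening'],3),'F',np.round(o['wrist_force'],1))
    print('axes x',M[:,0].round(3),'y',M[:,1].round(3),'z',M[:,2].round(3),'q',o['q'].round(2))
    print('shift now cm',(M.T@d*100).round(2))
    if jaw is not None:
        best=None
        for k in (0,180):
            a=np.radians(jaw+k);Y=np.array([np.cos(a),np.sin(a),0]);X=np.array([0,0,-1.]);T=np.stack([X,Y,np.cross(X,Y)],1)
            rv=R.from_matrix(M.T@T).as_rotvec();print('turn',rv.round(3),'then shift',(T.T@d*100).round(2))
go(*map(float,sys.argv[1:]))
E
python3 go.py 0.5335 0.1842 0.25 -14.3
```

```text
t 0.5 pos [ 0.2608 -0.5124  0.2312] open 0.997 F [ 1.  -0.6  0.1]
axes x [-0.  0. -1.] y [ 0.454 -0.891 -0.   ] z [-0.891 -0.454  0.   ] q [-1.31  0.18  1.61 -0.    1.35 -0.21]
shift now cm [ -1.87 -49.71 -55.9 ]
turn [-0.85 -0.    0.  ] then shift [ -1.88   9.22 -74.24]
turn [2.291 0.    0.   ] then shift [-1.88 -9.22 74.24]
```

```bash
python3 -m creep '1 -0.5 0 0 -0.17 0 0;1 -0.5 0 0 -0.17 0 0;1 -0.5 0 0 -0.17 0 0;1 -0.5 0 0 -0.17 0 0;1 0 0 0 -0.17 0 0;1 0 0.6 -5 0 0 0;1 0 0.6 -5 0 0 0;1 0 0.6 -5 0 0 0;1 0 0.6 -5 0 0 0;1 0 0.6 -5 0 0 0'; python3 go.py 0.5335 0.1842 0.25 -14.3
```

```text
time_s: 1.75
eef_pos: [0.3461, -0.2718, 0.2518]
eef_rot: [0.441, 0.554, 0.439, -0.553]
wrist_force: [1.1, 0.3, 0.3]
opening: 0.998
t 1.75 pos [ 0.3461 -0.2718  0.2518] open 0.998 F [1.1 0.3 0.3]
axes x [ 0.001 -0.001 -1.   ] y [ 0.974 -0.225  0.002] z [-0.225 -0.974  0.001] q [-0.94 -0.16  1.9   0.    1.39 -0.71]
shift now cm [  0.14   7.99 -48.65]
turn [ 0.022  0.001 -0.002] then shift [  0.18   6.9  -48.82]
turn [-3.119e+00  2.000e-03  2.000e-03] then shift [ 0.18 -6.9  48.82]
```

```bash
python3 -m creep '1 0 0.8 -5.4 0.022 0 0;1 0 0.8 -5.4 0 0 0;1 0 0.8 -5.4 0 0 0;1 0 0.8 -5.4 0 0 0;1 0 0.8 -5.4 0 0 0;1 0 0.8 -5.4 0 0 0;1 0 0.8 -5.4 0 0 0;1 0 0.8 -5.4 0 0 0;1 0 0 0 0 0 0'; python3 go.py 0.5335 0.1842 0.25 -14.3
```

```text
time_s: 2.88
eef_pos: [0.5191, 0.1481, 0.2541]
eef_rot: [0.438, 0.56, 0.431, -0.556]
wrist_force: [-0.5, -0.9, -0.3]
opening: 1.003
t 2.88 pos [0.5191 0.1481 0.2541] open 1.003 F [-0.5 -0.9 -0.3]
axes x [ 0.01  -0.005 -1.   ] y [ 0.97  -0.244  0.011] z [-0.244 -0.97   0.002] q [ 0.06  0.08  1.68 -0.01  1.38  0.31]
shift now cm [ 0.41  0.51 -3.86]
turn [ 0.003  0.002 -0.011] then shift [ 0.41  0.51 -3.86]
turn [-3.139e+00  1.700e-02  3.000e-03] then shift [ 0.41 -0.51  3.86]
```

Next I'll move over the mandrel, then check with the wrist camera.

```bash
python3 -m creep '1 0.2 0.25 -2 0.003 0.002 -0.011;1 0.2 0.25 -1.9 0 0 0;1 0 0 0 0 0 0'; python3 go.py 0.5335 0.1842 0.131 -14.3
python3 - <<'E'
from h import *
p,d=ctrl.camera('wrist');P=cloud('wrist',d);cv2.imwrite('pics/w1.png',p)
m=(d>0)&(P[...,2]>.1)&(P[...,2]<.19)&(np.hypot(P[...,0]-.5335,P[...,1]-.184)<.035)
for a in np.arange(.1,.19,.02):
    k=m&(P[...,2]>a)&(P[...,2]<a+.02)
    if k.sum()>3: print(round(a,2),k.sum(),P[k].mean(0).round(4),P[k].min(0).round(4),P[k].max(0).round(4))
E
```

```text
time_s: 3.25
eef_pos: [0.5336, 0.1848, 0.2498]
eef_rot: [-0.434, -0.558, -0.434, 0.559]
wrist_force: [-1.4, 0.1, -0.4]
opening: 1.002
t 3.25 pos [0.5336 0.1848 0.2498] open 1.002 F [-1.4  0.1 -0.4]
axes x [-0.001 -0.001 -1.   ] y [ 0.969 -0.247 -0.   ] z [-0.247 -0.969  0.001] q [ 0.12  0.14  1.61 -0.    1.39  0.37]
shift now cm [1.188e+01 1.000e-02 5.000e-02]
turn [-0.     0.001  0.   ] then shift [11.88  0.    0.06]
turn [ 3.141e+00  1.000e-03 -2.000e-03] then shift [11.88 -0.   -0.06]
0.1 182 [0.5366 0.1904 0.11  ] [0.5252 0.1802 0.1001] [0.5454 0.1938 0.1197]
0.12 211 [0.536  0.1896 0.1299] [0.5243 0.1815 0.12  ] [0.5444 0.1929 0.1399]
0.14 229 [0.5361 0.1886 0.1501] [0.5262 0.1804 0.1401] [0.5432 0.1917 0.16  ]
0.16 379 [0.5354 0.1861 0.1734] [0.5273 0.176  0.16  ] [0.5421 0.1905 0.18  ]
0.18 171 [0.5346 0.183  0.1806] [0.529  0.1775 0.18  ] [0.5407 0.1891 0.182 ]
```

View pics/w1.png

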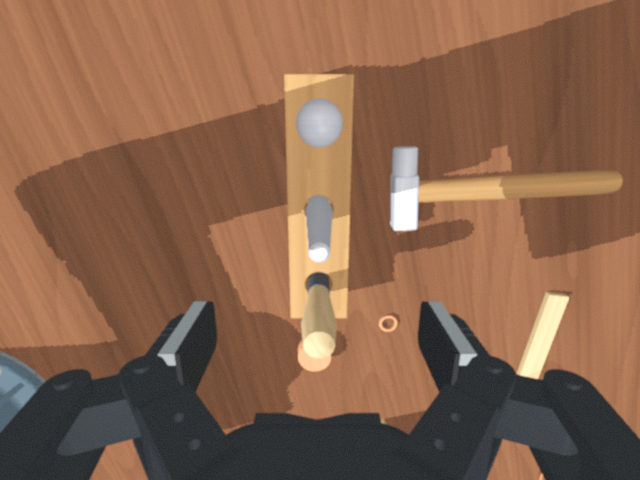

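The wrist picture shows the mandrel tip at (318,252), centred between the pads. The punch is at (320,122), the file at (318,340), and both long sides are clear. Now I'll descend and grip.

```bash
python3 -m creep '1 4 0 0 0 0 0;1 4 0 0 0 0 0;1 2.4 0 0 0 0 0;1 1.2 0 0 0 0 0;1 0 0 0 0 0 0'; python3 go.py 0.534 0.1838 0.131 -14.3
```

```text
time_s: 3.92
eef_pos: [0.5345, 0.18, 0.1332]
eef_rot: [0.434, 0.56, 0.431, -0.559]
wrist_force: [-1.0, 0.6, 0.1]
opening: 1.002
t 3.92 pos [0.5345 0.18   0.1332] open 1.002 F [-1.   0.6  0.1]
axes x [ 0.003 -0.003 -1.   ] y [ 0.968 -0.251  0.004] z [-0.251 -0.968  0.002] q [ 0.12  0.26  1.72 -0.    1.16  0.37]
shift now cm [ 0.22 -0.15 -0.36]
turn [-0.004  0.002 -0.004] then shift [ 0.22 -0.15 -0.36]
turn [ 3.138e+00 -6.000e-03 -3.000e-03] then shift [0.22 0.15 0.36]
```

```bash
python3 -m creep '1 0.2 -0.12 -0.36 -0.004 0.002 -0.004;1 0 0 0 0 0 0';python3 go.py 0.534 0.1838 0.131 -14.3; python3 -m creep '0 0 0 0 0 0 0;0 0 0 0 0 0 0;0 0 0 0 0 0 0;0 0 0 0 0 0 0;0 0 0 0 0 0 0;0 0 0 0 0 0 0;0 0 0 0 0 0 0;0 0 0 0 0 0 0'; python3 go.py 0.534 0.1838 0.131 -14.3
```

```text
time_s: 4.18
eef_pos: [0.5358, 0.1839, 0.1334]
eef_rot: [0.434, 0.559, 0.433, -0.557]
wrist_force: [0.3, -0.7, 0.9]
opening: 1.006
t 4.17 pos [0.5358 0.1839 0.1334] open 1.006 F [ 0.3 -0.7  0.9]
axes x [ 0.003  0.001 -1.   ] y [ 0.969 -0.247  0.003] z [-0.247 -0.969 -0.001] q [0.12 0.27 1.72 0.   1.16 0.37]
shift now cm [ 0.24 -0.17  0.05]
turn [-0.    -0.001 -0.003] then shift [ 0.24 -0.17  0.05]
turn [ 3.141e+00 -5.000e-03  2.000e-03] then shift [ 0.24  0.17 -0.05]
time_s: 5.18
eef_pos: [0.5365, 0.1844, 0.1353]
eef_rot: [0.435, 0.56, 0.433, -0.556]
wrist_force: [-0.3, 0.2, 1.5]
opening: 0.183
t 5.17 pos [0.5365 0.1844 0.1353] open 0.183 F [-0.3  0.2  1.5]
axes x [ 0.006  0.001 -1.   ] y [ 0.969 -0.247  0.005] z [-0.247 -0.969 -0.002] q [0.12 0.26 1.71 0.   1.16 0.37]
shift now cm [ 0.43 -0.23  0.12]
turn [ 0.    -0.002 -0.005] then shift [ 0.43 -0.23  0.12]
turn [-3.141  0.008 -0.004] then shift [ 0.43  0.23 -0.12]
```

```bash
python3 -m creep '0 -1 0 0 0 0 0;0 -2 0 0 0 -0.002 -0.005;0 -2 0 0 0 0 0;0 -2.5 0 0 0 0 0'; python3 go.py 0.534 0.1838 0.33 -14.3
```

```text
time_s: 5.68
eef_pos: [0.534, 0.1837, 0.2097]
eef_rot: [-0.433, -0.556, -0.435, 0.56]
wrist_force: [0.4, -0.3, -2.9]
opening: 0.178
t 5.67 pos [0.534  0.1837 0.2097] open 0.178 F [ 0.4 -0.3 -2.9]
axes x [-0.007 -0.001 -1.   ] y [ 0.969 -0.247 -0.006] z [-0.247 -0.969  0.003] q [ 0.12  0.18  1.65 -0.    1.32  0.37]
shift now cm [-12.03  -0.08   0.03]
turn [0.    0.003 0.006] then shift [-1.203e+01 -1.000e-02 -0.000e+00]
turn [-3.141 -0.01   0.004] then shift [-1.203e+01  1.000e-02  0.000e+00]
```

```bash
python3 -m creep '0 -3 0 0 0 0.003 0.006;0 -4 0 0 0 0 0;0 -4 0 0 0 0 0;0 -1 0 0 0 0 0;0 0 0 0 0 0 0;0 0 0 0 0 0 0'; python3 go.py 0.514 -0.2027 0.335 -14.3
python3 - <<'E'
from h import *
for n in ['side','wrist']:
    p,d=ctrl.camera(n);cv2.imwrite(f'pics/{n}2.png',p);np.save(n+'2.npy',d)
    P=cloud(n,d)
    if n=='wrist':continue
    m=(d>0)&(P[...,2]>.15)&(P[...,2]<.36)&(np.hypot(P[...,0]-.534,P[...,1]-.184)<.05)
    for a in np.arange(.16,.34,.02):
        k=m&(P[...,2]>a)&(P[...,2]<a+.02)
        if k.sum()>3: print(round(a,2),k.sum(),P[k].mean(0).round(4),P[k].min(0).round(3),P[k].max(0).round(3))
E
```

```text
time_s: 6.42
eef_pos: [0.5333, 0.1833, 0.333]
eef_rot: [-0.434, -0.558, -0.434, 0.559]
wrist_force: [-0.2, 0.3, -2.6]
opening: 0.181
t 6.42 pos [0.5333 0.1833 0.333 ] open 0.181 F [-0.2  0.3 -2.6]
axes x [-0.001  0.    -1.   ] y [ 0.969 -0.247 -0.001] z [-0.247 -0.969  0.   ] q [0.12 0.09 1.5  0.   1.55 0.37]
shift now cm [-0.2   7.66 37.88]
turn [-0.     0.     0.001] then shift [-0.2   7.66 37.88]
turn [ 3.142e+00  1.000e-03 -0.000e+00] then shift [ -0.2   -7.66 -37.88]
0.2 110 [0.5293 0.1894 0.2144] [0.521 0.18  0.207] [0.542 0.193 0.22 ]
0.22 211 [0.5292 0.1891 0.23  ] [0.521 0.179 0.22 ] [0.543 0.194 0.24 ]
0.24 228 [0.5295 0.189  0.2499] [0.521 0.178 0.24 ] [0.543 0.193 0.26 ]
0.26 247 [0.5294 0.1902 0.2711] [0.52  0.176 0.26 ] [0.544 0.195 0.28 ]
0.28 303 [0.5298 0.1893 0.2898] [0.521 0.177 0.28 ] [0.545 0.195 0.3  ]
0.3 293 [0.5306 0.1887 0.31  ] [0.522 0.176 0.3  ] [0.544 0.193 0.32 ]
0.32 275 [0.5336 0.1898 0.3313] [0.514 0.179 0.32 ] [0.554 0.198 0.34 ]
```

View pics/side2.png

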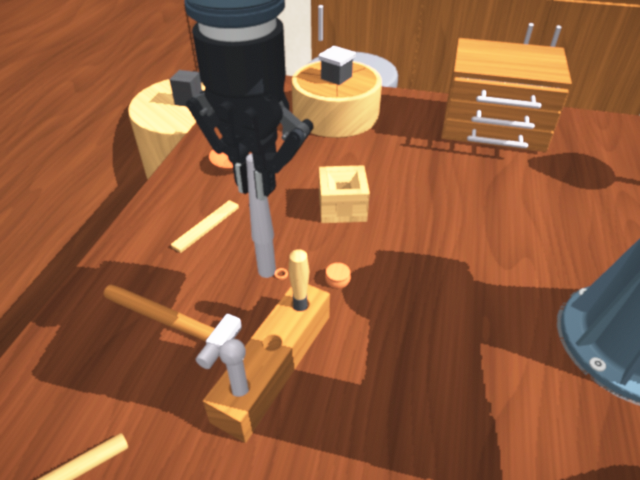

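The side picture shows the mandrel hanging plumb in the jaws, with its foot at (266,275), clear of the file. The punch and file are unmoved. The cloud puts the foot at z≈0.207, so the TCP-to-foot distance is about 0.126 m. Next I'll carry it to the stand.

```bash
python3 -m creep '0 -0.2 0.4 2 0 0 0;0 0 0.8 4 0 0 0;0 0 0.8 4 0 0 0;0 0 0.8 4 0 0 0;0 0 0.8 4 0 0 0;0 0 0.8 4 0 0 0;0 0 0.8 4 0 0 0;0 0 0.8 4 0 0 0;0 0 0.6 3 0 0 0;0 0 0 0 0 0 0'; python3 go.py 0.514 -0.2027 0.26 -14.3
```

```text
time_s: 7.78
eef_pos: [0.5085, -0.1716, 0.3276]
eef_rot: [-0.43, -0.555, -0.436, 0.563]
wrist_force: [0.6, 0.3, -2.5]
opening: 0.181
t 7.78 pos [ 0.5085 -0.1716  0.3276] open 0.181 F [ 0.6  0.3 -2.5]
axes x [-0.015 -0.001 -1.   ] y [ 0.968 -0.25  -0.014] z [-0.25  -0.968  0.005] q [-0.54  0.04  1.57 -0.01  1.54 -0.29]
shift now cm [6.75 1.4  2.84]
turn [-0.003  0.005  0.014] then shift [6.76 1.3  2.87]
turn [ 3.138  0.022 -0.008] then shift [ 6.76 -1.3  -2.87]
```

```bash
python3 -m creep '0 0 0.6 1.5 -0.003 0.005 0.014;0 0 0.6 1.3 0 0 0;0 3 0 0 0 0 0;0 3 0 0 0 0 0;0 0 0 0 0 0 0;0 0 0 0 0 0 0'; python3 go.py 0.514 -0.2027 0.26 -14.3
python3 - <<'E'
from h import *
for n in ['side','top']:
    p,d=ctrl.camera(n);cv2.imwrite(f'pics/{n}3.png',p)
    P=cloud(n,d)
    m=(d>0)&(P[...,2]>.08)&(P[...,2]<.26)&(np.hypot(P[...,0]-.514,P[...,1]+.203)<.06)
    print(n)
    for a in np.arange(.08,.26,.02):
        k=m&(P[...,2]>a)&(P[...,2]<a+.02)
        if k.sum()>3: print(round(a,2),k.sum(),P[k].mean(0).round(4),P[k].min(0).round(3),P[k].max(0).round(3))
E
```

```text
time_s: 8.52
eef_pos: [0.5142, -0.2049, 0.2675]
eef_rot: [0.435, 0.559, 0.433, -0.557]
wrist_force: [-0.6, 0.8, -1.5]
opening: 0.18
t 8.53 pos [ 0.5142 -0.2049  0.2675] open 0.18 F [-0.6  0.8 -1.5]
axes x [ 0.003 -0.001 -1.   ] y [ 0.969 -0.245  0.003] z [-0.245 -0.969  0.   ] q [-0.59  0.1   1.62  0.    1.41 -0.35]
shift now cm [ 0.75 -0.08 -0.21]
turn [ 0.002  0.    -0.003] then shift [ 0.75 -0.07 -0.21]
turn [-3.14e+00  5.00e-03  1.00e-03] then shift [0.75 0.07 0.21]
side
0.14 97 [ 0.5122 -0.1985  0.151 ] [ 0.502 -0.204  0.14 ] [ 0.524 -0.193  0.16 ]
0.16 121 [ 0.5124 -0.1989  0.1698] [ 0.503 -0.21   0.16 ] [ 0.525 -0.193  0.179]
0.18 114 [ 0.512  -0.1987  0.1896] [ 0.503 -0.208  0.18 ] [ 0.523 -0.193  0.2  ]
0.2 139 [ 0.5126 -0.1975  0.2102] [ 0.502 -0.207  0.2  ] [ 0.526 -0.192  0.22 ]
0.22 145 [ 0.5129 -0.1984  0.2297] [ 0.503 -0.208  0.22 ] [ 0.526 -0.193  0.24 ]
0.24 139 [ 0.5127 -0.1994  0.2498] [ 0.504 -0.209  0.24 ] [ 0.524 -0.194  0.26 ]
top
0.14 50 [ 0.5088 -0.1971  0.1512] [ 0.501 -0.207  0.142] [ 0.522 -0.194  0.16 ]
0.16 68 [ 0.5086 -0.1973  0.1701] [ 0.501 -0.207  0.16 ] [ 0.52  -0.194  0.18 ]
0.18 43 [ 0.5081 -0.1968  0.1873] [ 0.501 -0.204  0.181] [ 0.519 -0.194  0.195]
0.2 108 [ 0.509  -0.1965  0.2109] [ 0.499 -0.211  0.201] [ 0.524 -0.192  0.22 ]
0.22 105 [ 0.5097 -0.1969  0.2298] [ 0.501 -0.206  0.22 ] [ 0.523 -0.193  0.239]
0.24 71 [ 0.5132 -0.1964  0.2482] [ 0.502 -0.202  0.24 ] [ 0.522 -0.194  0.26 ]
```

View pics/side3.png

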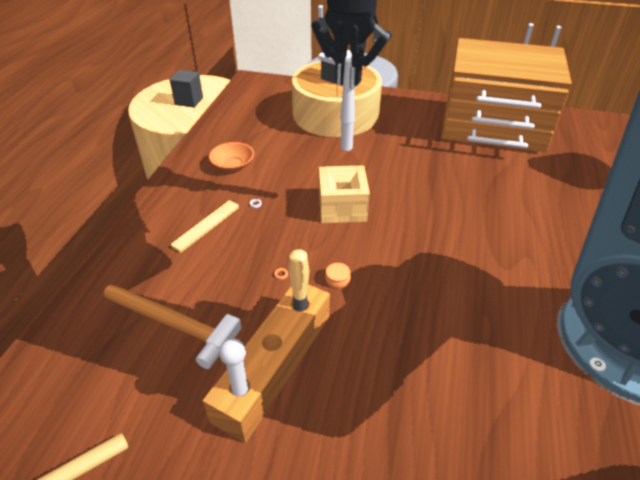

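The mandrel hangs plumb above the stand with its foot at (347,150). Both clouds put the shank axis at about (0.513, -0.204), 1–2 mm off the well axis. I'll trim that and descend in stages.

```bash
python3 -m creep '0 2 0 -0.2 0.002 0 -0.003;0 2 0 0 0 0 0;0 2 0 0 0 0 0;0 0 0 0 0 0 0'; python3 go.py 0.5145 -0.203 0.141 -14.3
```

```text
time_s: 9.12
eef_pos: [0.5155, -0.2026, 0.2055]
eef_rot: [0.435, 0.559, 0.433, -0.558]
wrist_force: [-1.2, -0.2, -1.7]
opening: 0.18
t 9.12 pos [ 0.5155 -0.2026  0.2055] open 0.18 F [-1.2 -0.2 -1.7]
axes x [ 0.002 -0.002 -1.   ] y [ 0.969 -0.247  0.003] z [-0.247 -0.969  0.001] q [-0.59  0.16  1.69 -0.    1.29 -0.34]
shift now cm [ 6.45 -0.11  0.06]
turn [ 0.     0.001 -0.003] then shift [ 6.45 -0.09  0.06]
turn [-3.141e+00  4.000e-03  2.000e-03] then shift [ 6.45  0.09 -0.06]
```

```bash
python3 -m creep '0 1.5 -0.1 0.05 0 0 -0.003;0 1.5 0 0 0 0 0;0 0 0 0 0 0 0'; python3 go.py 0.5145 -0.203 0.141 -14.3;  python3 -m creep '0 1 0 0 0 0 0;0 1 0 0 0 0 0;0 0 0 0 0 0 0'; python3 go.py 0.5145 -0.203 0.141 -14.3
```

```text
time_s: 9.5
eef_pos: [0.5149, -0.2031, 0.1742]
eef_rot: [-0.435, -0.558, -0.433, 0.559]
wrist_force: [-0.1, 0.6, -2.3]
opening: 0.18
t 9.5 pos [ 0.5149 -0.2031  0.1742] open 0.18 F [-0.1  0.6 -2.3]
axes x [ 0.001 -0.002 -1.   ] y [ 0.969 -0.247  0.001] z [-0.247 -0.969  0.002] q [-0.59  0.19  1.72 -0.    1.23 -0.34]
shift now cm [ 3.32 -0.04 -0.  ]
turn [ 0.     0.002 -0.001] then shift [ 3.32 -0.04  0.  ]
turn [-3.141e+00  2.000e-03  3.000e-03] then shift [ 3.32  0.04 -0.  ]
time_s: 9.88
eef_pos: [0.5153, -0.2034, 0.1534]
eef_rot: [-0.435, -0.558, -0.433, 0.558]
wrist_force: [-0.0, -0.4, -2.6]
opening: 0.18
t 9.88 pos [ 0.5153 -0.2034  0.1534] open 0.18 F [-0.  -0.4 -2.6]
axes x [ 0.001 -0.003 -1.   ] y [ 0.969 -0.247  0.002] z [-0.247 -0.969  0.002] q [-0.59  0.22  1.73 -0.    1.19 -0.34]
shift now cm [ 1.24 -0.09 -0.02]
turn [ 0.     0.002 -0.002] then shift [ 1.24 -0.09 -0.02]
turn [-3.141e+00  3.000e-03  3.000e-03] then shift [1.24 0.09 0.02]
```

Contact-free so far. I'll take the last centimetre gently and watch the force.

```bash
python3 -m creep '0 0.5 -0.05 0 0 0 0;0 0.4 0 0 0 0 0'; python3 -m creep '0 0.2 0 0 0 0 0;0 0 0 0 0 0 0';python3 -m creep '0 0.2 0 0 0 0 0;0 0 0 0 0 0 0'; python3 go.py 0.5145 -0.203 0.141 -14.3
```

```text
time_s: 10.12
eef_pos: [0.5153, -0.2036, 0.1446]
eef_rot: [0.435, 0.558, 0.432, -0.558]
wrist_force: [-0.1, -0.0, -1.8]
opening: 0.179
time_s: 10.38
eef_pos: [0.5152, -0.2036, 0.1423]
eef_rot: [-0.435, -0.558, -0.433, 0.558]
wrist_force: [0.0, 0.9, -2.6]
opening: 0.184
time_s: 10.62
eef_pos: [0.5155, -0.2038, 0.1406]
eef_rot: [0.436, 0.558, 0.432, -0.558]
wrist_force: [-0.0, 0.7, -2.2]
opening: 0.183
t 10.62 pos [ 0.5155 -0.2038  0.1406] open 0.183 F [-0.   0.7 -2.2]
axes x [ 0.003 -0.004 -1.   ] y [ 0.969 -0.247  0.004] z [-0.247 -0.969  0.003] q [-0.59  0.23  1.74 -0.    1.16 -0.34]
shift now cm [-0.04 -0.12 -0.05]
turn [ 0.     0.003 -0.004] then shift [-0.04 -0.12 -0.05]
turn [-3.141  0.006  0.004] then shift [-0.04  0.12  0.05]
```

```bash
python3 -m creep '0 0.15 0 0 0 0 0;0 0 0 0 0 0 0';python3 -m creep '0 0.15 0 0 0 0 0;0 0 0 0 0 0 0'; python3 -m creep '0 0.1 0 0 0 0 0;0 0 0 0 0 0 0'
```

```text
time_s: 10.88
eef_pos: [0.5164, -0.2044, 0.1405]
eef_rot: [0.437, 0.559, 0.431, -0.558]
wrist_force: [0.3, 0.7, -2.6]
opening: 0.181
time_s: 11.12
eef_pos: [0.517, -0.2049, 0.1403]
eef_rot: [0.437, 0.559, 0.431, -0.558]
wrist_force: [-0.9, 0.8, -1.6]
opening: 0.186
time_s: 11.38
eef_pos: [0.5175, -0.2053, 0.1403]
eef_rot: [0.438, 0.559, 0.43, -0.558]
wrist_force: [-0.4, 0.2, 0.6]
opening: 0.179
```

z has stopped at 0.1403, which matches the floor prediction of 0.141, and the load has come off the wrist, so the foot is down. Releasing.

```bash
python3 -m creep '0.5 0 0 0 0 0 0;1 0 0 0 0 0 0;1 0 0 0 0 0 0;1 0 0 0 0 0 0;1 0 0 0 0 0 0;1 0 0 0 0 0 0'; python3 go.py 0.514 -0.203 0.26 -14.3
python3 - <<'E'
from h import *
for n in ['side','wrist']:
    p,d=ctrl.camera(n);cv2.imwrite(f'pics/{n}4.png',p)
E
```

```text
time_s: 12.12
eef_pos: [0.5175, -0.2052, 0.1396]
eef_rot: [0.438, 0.559, 0.43, -0.558]
wrist_force: [0.3, 0.5, -0.3]
opening: 1.003
t 12.12 pos [ 0.5175 -0.2052  0.1396] open 1.003 F [ 0.3  0.5 -0.3]
axes x [ 0.008 -0.007 -1.   ] y [ 0.969 -0.246  0.009] z [-0.247 -0.969  0.005] q [-0.59  0.23  1.74 -0.    1.16 -0.34]
shift now cm [-12.05  -0.28  -0.07]
turn [ 0.001  0.005 -0.009] then shift [-12.04  -0.39  -0.13]
turn [-3.141  0.015  0.008] then shift [-12.04   0.39   0.13]
```

View pics/wrist4.png

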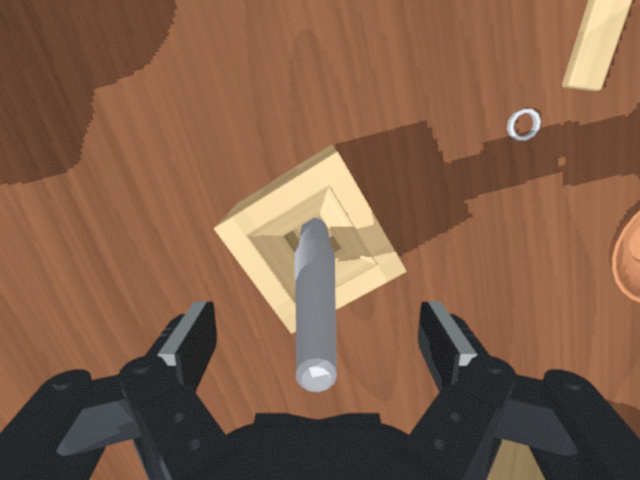

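The jaws are clear of the mandrel. Its tip is at (317,375), midway between the pads, and its shank goes into the well at about (314,235). I'll rise straight up, then check.

```bash
python3 -m creep '1 -3 -0.1 0 0.001 0.005 -0.009;1 -4 0 0 0 0 0;1 -4 0 0 0 0 0;1 -2 0 0 0 0 0;1 0 0 -6 0 0 0;1 0 0 -6 0 0 0;1 0 0 -6 0 0 0;1 0 0 0 0 0 0;1 0 0 0 0 0 0'
python3 - <<'E'
from h import *
for n in ['side','top']:
    p,d=ctrl.camera(n);cv2.imwrite(f'pics/{n}5.png',p)
    P=cloud(n,d);z=P[...,2]
    for nm,(x,y),lo in [('mandrel',(.514,-.2027),.08),('punch',(.5525,.2615),.08),('file',(.513,.107),.08)]:
        m=(d>0)&(z>lo)&(z<.2)&(np.hypot(P[...,0]-x,P[...,1]-y)<.04)
        print(n,nm,'top',z[m].max().round(4))
        for a in np.arange(lo,.2,.03):
            k=m&(z>a)&(z<a+.03)
            if k.sum()>3: print('  ',round(a,2),k.sum(),P[k].mean(0).round(4),P[k].min(0).round(3),P[k].max(0).round(3))
E
```

```text
time_s: 13.35
eef_pos: [0.5622, -0.027, 0.2745]
eef_rot: [0.433, 0.56, 0.432, -0.559]
wrist_force: [-0.6, -0.2, 0.3]
opening: 0.997
side mandrel top 0.1856
   0.08 170 [ 0.5147 -0.1993  0.0951] [ 0.504 -0.21   0.08 ] [ 0.528 -0.192  0.11 ]
   0.11 151 [ 0.5155 -0.2003  0.1247] [ 0.506 -0.209  0.11 ] [ 0.527 -0.194  0.14 ]
   0.14 128 [ 0.5156 -0.2014  0.1548] [ 0.508 -0.206  0.14 ] [ 0.525 -0.197  0.169]
   0.17 73 [ 0.516  -0.2037  0.1785] [ 0.509 -0.212  0.17 ] [ 0.523 -0.198  0.186]
side punch top 0.1566
   0.08 225 [0.5512 0.2677 0.095 ] [0.544 0.257 0.08 ] [0.563 0.272 0.11 ]
   0.11 179 [0.5503 0.269  0.1245] [0.54  0.256 0.11 ] [0.568 0.277 0.14 ]
   0.14 490 [0.5528 0.2649 0.1494] [0.539 0.247 0.14 ] [0.569 0.277 0.157]
side file top 0.1711
   0.08 187 [0.5129 0.1138 0.0944] [0.504 0.101 0.08 ] [0.526 0.119 0.11 ]
   0.11 246 [0.5127 0.1159 0.1263] [0.501 0.102 0.11 ] [0.528 0.121 0.14 ]
   0.14 408 [0.5137 0.1122 0.1575] [0.501 0.093 0.14 ] [0.529 0.12  0.17 ]
   0.17 7 [0.5171 0.1074 0.1705] [0.515 0.105 0.17 ] [0.519 0.11  0.171]
top mandrel top 0.1868
   0.08 7 [ 0.5038 -0.208   0.0975] [ 0.503 -0.212  0.08 ] [ 0.504 -0.204  0.109]
   0.11 31 [ 0.5069 -0.2031  0.1286] [ 0.504 -0.211  0.112] [ 0.523 -0.197  0.14 ]
   0.14 91 [ 0.5125 -0.2004  0.1555] [ 0.506 -0.209  0.14 ] [ 0.523 -0.197  0.17 ]
   0.17 116 [ 0.5143 -0.2044  0.1813] [ 0.508 -0.212  0.17 ] [ 0.522 -0.198  0.187]Traceback (most recent call last):
  File "<stdin>", line 7, in <module>
    return umr_maximum(a, axis, None, out, keepdims, initial, where)
ValueError: zero-size array to reduction operation maximum which has no identity
```

View pics/side5.png

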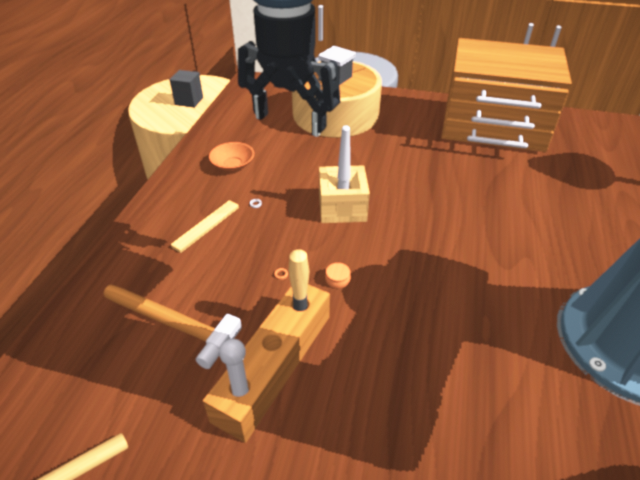

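View pics/top5.png

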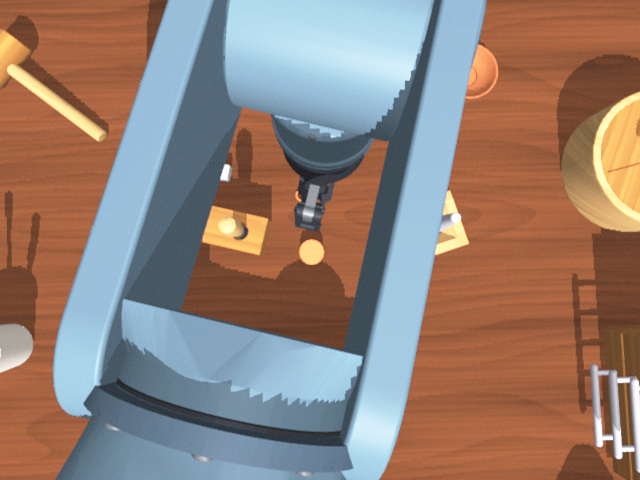

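The pictures show the mandrel standing upright in the stand (side 345,128 to 343,188). Its tip is at z≈0.186, and 0.185 is expected with the foot on the floor. Its axis is within about 2 mm of the well's. The punch and file are where they started, and the gripper is clear.

```bash
python3 -c "
from bench import ctrl
print(ctrl.hand_in())"
```

```text
the job is handed in; nothing more can be done
None
```

The mandrel is standing foot down in the bench stand, released, and the job is handed in; the robot's clock was at about 13.5 s of the 48 s allowed. I gripped it across the row, drew it straight up until its foot was about 0.21 m above the table, and carried it over the file. I then lowered it into the well until it stopped on the floor.

- **Mandrel:** in the side camera its tip was at z ≈ 0.186 m, against 0.185 m expected with the foot on the floor. It looked upright, and its axis was within about 2 mm of the well's.
- **Punch and file:** both were still upright at their starting places in the side camera, and the gripper was clear of everything.
- **Check not completed:** the last top-camera check only confirmed the mandrel, because the arm hid the punch and the script stopped there. The punch and file therefore rest on the side camera alone.

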